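Turn and hold the key in a sticky strongbox lock

TASK

Draw the safe key, the one with the round ring-shaped bow, out of the wooden key stand and push it fully home in the lock on top of the grey steel strongbox (the pins stick, so it may take a little wiggling), then turn it a quarter turn clockwise, as seen from above, as far as it goes, so that its cam lifts the lid. The lock springs back if let go: finish still gripping the key and holding it turned, with the lid up, and leave the other key and the other things on the desk where they are.

Things in the scene. Friction and masses are not known exactly. Their poses are not given: they have to be found in the camera images.
- safe_key: the key to use: steel safe key with a black plastic ring bow, upright, blade down in one of the stand's two slots. Origin: on its axis, in the underside of its steel collar (26 mm across, 5 mm high), which rests on the stand and later on the lock. z up to the bow, x along the wide side of the blade, y out of the bow's flat faces. Fits the lock either way round (half-turn symmetric). 50 g
- key_bow (a point): centre of the safe key's bow, 21 mm above the key's origin, same axes. The bow is a ring 34 mm across (top 38 mm above the origin) with a 16 mm hole, 12 mm thick along y, its two faces flat
- key_tip (a point): tip of the safe key's blade, 31 mm below the key's origin. Below the collar come a round neck 5.5 mm thick and 7 mm long, the blade, 16 mm wide (x) by 5 mm thick (y), 17 mm long, and a 7 mm taper to 11 by 2 mm at the tip
- drawer_key: the other key, in the other slot of the stand, not to be disturbed: the same collar, a square-shouldered rectangular bow 22 mm wide, 12 mm thick, 38 mm high above the collar's underside. Origin and axes as for the safe key. Which slot holds which key varies
- key_stand: light wooden block, heavy, does not move: 60 mm (x) by 170 mm (y) by 45 mm high, origin under its centre. Two slots in its top at y = -45 and +45 mm, 8 mm (x) by 19 mm (y), 38 mm deep; a key in it has its wide side along the block's y
- strongbox: grey steel strongbox with a top-opening lid, fixed to the desk. Origin on the desk straight under the lock; the box reaches from x = -45 to +195 mm and y = -140 to +140 mm, 100 mm high. A flat deck 78 mm deep (x = -45 to +33 mm) carries the lock; the lid lies behind it, flush, with a folded handle up to 17 mm above it
- lock_mouth (a point): centre of the keyhole in the top of a steel plate (56 mm square, 4 mm thick, 103.5 mm above the desk) on the strongbox; axes as the strongbox's. Slot 18 mm along x by 7 mm along y. Fully home, the key's origin is here, its collar on the plate. The key cannot turn (beyond some 8 degrees of play) until within about 2 mm of home, nor be drawn out while turned
- lock_pins (a point): inside the lock, 17 mm under the mouth: between two sticky pins that bear on the broad sides of the blade, 13.5 and 20 mm under the mouth. They hold the key up with its collar some 12 to 7 mm above home: a straight push past each takes 10 to 18 N; working the key 1 mm to and fro along y, with a few degrees of twist, while pressing lets it sink with less. Below them it slides freely
- plug (a joint): turn of the lock's inner cylinder, rad: 0 = at rest, slot along the strongbox's x; grows clockwise as seen from above to the stop at 1.6. A return spring resists with 0.03 N m at 0, 0.13 N m at the stop. The key has about 0.15 rad of play in it, so to reach the stop the key itself turns about 1.7 rad
- lid (a joint): opening of the strongbox's lid, rad, 0 = shut; lifted by a cam on the plug in step with its turn, to 0.067 (front edge 10 mm up) when fully turned, and sinks when the plug springs back
- stapler: bystander: black stapler 140 x 34 x 48 mm, origin under its centre, long side along x
- phone: bystander: mobile phone lying flat, 74 x 152 x 9 mm, origin under its centre
- mug: bystander: white mug 80 mm across, 95 mm high, origin under its centre
- office_stamp: bystander: wooden hand stamp standing upright, 38 mm across, 78 mm high, origin under its centre
- hole_punch: bystander: hole punch 100 x 110 x 65 mm, origin under its centre
Not all that is in view belongs to the job. What is shaped like the safe_key but yellow is not meant.

How it is judged (in metres and radians):
On the way:
1. the safe key is fully home in the lock, not yet turned (z of safe_key in the frame of lock_mouth below 0.0025 m and horizontal distance between safe_key and lock_mouth below 0.004 m and angle between the z axis of safe_key and the z axis of lock_mouth, either way round below 0.1 rad and value of joint plug below 0.4 rad), for 0.1 s.
At the end, for the whole second after the job is handed in: The safe key is in the lock, within 4 mm of fully home and upright within 7 degrees; the plug is turned at least 1.3 rad (75 degrees) clockwise against its spring, the lid is lifted at least 0.05 rad, and the fingers still grip the key through the last second (value of joint plug above 1.3 rad and value of joint lid above 0.05 rad and z of safe_key in the frame of lock_mouth below 0.004 m and horizontal distance between safe_key and lock_mouth below 0.004 m and angle between the z axis of safe_key and the z axis of lock_mouth, either way round below 0.12 rad and contact force between the fingers and safe_key above 1 N); the arm keeps its last pose, push and grip.
It fails at once if the other key is disturbed (moved more than 15 mm) (distance of drawer_key from where it was at the start of the episode above 0.015 m).
It fails at once if another thing on the desk is knocked away (more than 30 mm) or over (distance of any of stapler, phone, mug, office_stamp, hole_punch from where it was at the start of the episode above 0.03 m or angle between any of mug, office_stamp's own z axis and vertical above 0.5 rad).
It also fails if it takes over 51 s, if anything falls off the work surface, if the arm or the gripper's body presses on something with over 40 N, if the wrist force passes 120 N, or if a joint passes its speed limit or range.

ROBOT

A 6-joint arm with a two-finger parallel gripper is mounted at the origin on the work surface. World frame = base frame: x ahead of the robot, y to its left, z up, the work surface at z = 0. Lengths are in mm, angles in rad, forces in N, time in s.
With the tool pointing down it reaches from about 200 to 875 mm from the base axis. Payload 3.4 kg.
Tool frame: the origin (TCP) lies midway between the tips of the shut fingers; the grasp point (between the pads) lies 19 mm behind it; z points along the fingers, y is the line along which they close (so a half turn about z gives the same grasp; the last joint's range is limited). The gripper opens to 94 mm and grips with 3 to 60 N. Pads are 16 mm wide; open, the fingers measure 119 mm over their backs; the gripper's body (75 mm by 177 mm) begins 78 mm behind the grasp point.
Start: joints at [-1.27, 0.276, 1.505, -0, 1.361, -0.121], TCP at [235.412, -524.643, 172.093] pointing down, gripper open.
Joint ranges: [-2.89, 2.89], [-0.75, 2.08], [0.22, 2.7], [-1.18, 4.32], [0.11, 2.71], [-2.7, 2.7]. Speed limits (rad/s): [2.57, 2.57, 3.14, 3.14, 3.14, 3.14].

INTERFACE

Orientations are given as a 3x3 rotation matrix whose columns are the frame's x, y, z axes.
In Python, from plant import ctrl, imaging gives the robot as it stands.
- The arm moves only by the tool play_rows, never from a script. Its argument "steps" is a list of rows, each an object with "xyz": the shift along the tool's x, y, z in mm, a list of three; "twist": the turn, a rotation vector about the tool's x, y, z in rad, a list of three. A call has 1 to 20 rows; each row shifts and turns the commanded pose from where the row before left it, along the tool's axes as they then stand; what a row does not reach is not made up. A row lasts 1/10 s, in which the tool goes at most 50 mm and 8.59 degrees, less where a joint would pass 70% of its speed; a pose out of reach is approached as far as the arm can. A call with a gripper value outside its range is refused whole. "hand" is the opening, from 0 (shut) to 1 (fully open), set as the call begins (left out, the last holds). The fingers move at their own pace and stop on an object; the grip force is fixed at half the most. Time passes only in rows, so rows that do not move let the fingers close. It gives the time, the measured TCP pose, the force, the opening and the grip force at its end, in the units of the state.
- ctrl.observe(): the state, without advancing time (a new reading comes with each control period).
- imaging.read_camera(name): name is "scene" or "top" or "wrist"; returns a dict with "image" (384x512x3 uint8, blue, green, red), "range_z" (384x512 float32, mm along the optical axis (not along the pixel's ray), 0 where there is no reading), "fx", "fy", "cx", "cy" (pixels), "R" (3x3) and "t" (3): a world point X has camera coordinates R X + t. Camera axes: x right, y down, z forward; pixel columns grow to the right and rows downward; lengths in mm; the calibration is good to about 2 mm. A picture is of the moment at which its call begins.
- ctrl.sign_off(): hands the job in; it is judged then, once.
The state is a dict: "t": time; "joints": joint angles; "dq": joint speeds; "joint_torque": joint torques, N m; "ee_pos": TCP position; "ee_rot": TCP orientation; "ft_force": force on the tool from outside, world axes, zero at the start; "moment": the same for the moment, N m; "gripper_width": finger opening in mm; "grip_force": force on a finger pad.
Only numpy, scipy, OpenCV 4.12 (cv2) and the standard library are available. Lean on these libraries where they do the work, as an engineer would, in place of code of your own. Each camera call takes 0.05 s, during which the arm holds its last target. There are 200 camera calls.

## Working session

There is one attempt and no reset: what is moved stays moved. The work goes in short steps, Python scripts to look and compute and a tool call to move; the robot and the scene stay as the last step left them, time stands still between calls to the robot, and variables do not carry over. Pictures are saved under pics/ and viewed, at most 10 in all, crops included, and the job is handed in when it is done.

Besides the shell and the picture viewer there is one more tool, called after ">>>" by a JSON object that holds its "fn" and its "kwargs", one argument or row to a line. play_rows: Moves the arm, as the interface text tells. Its arguments: {"type":"object","properties":{"steps":{"type":"array"},"hand":{"type":"number"}},"required":["steps"]}

```bash
mkdir -p pics
cat > h.py <<'E'
import numpy as np, cv2
from plant import ctrl, imaging
def cam(n):
    c=imaging.read_camera(n); c['R']=np.array(c['R']); c['t']=np.array(c['t']); return c
def cloud(c):
    z=c['range_z'].astype(float); v,u=np.mgrid[:384,:512]
    P=np.stack([(u-c['cx'])/c['fx']*z,(v-c['cy'])/c['fy']*z,z],-1)
    W=(P-c['t'])@c['R']; W[z==0]=np.nan; return W
def ray(c,u,v,h):
    d=np.array([(u-c['cx'])/c['fx'],(v-c['cy'])/c['fy'],1.])@c['R']; o=-c['R'].T@c['t']
    return o+d*(h-o[2])/d[2]
E
python3 - <<'E'
from h import *
for n in ('top','scene'):
    c=cam(n); cv2.imwrite(f'pics/{n}0.png',c['image']); np.savez(n+'0.npz',**{k:np.array(v) for k,v in c.items()})
    print(n,c['fx'],-c['R'].T@c['t'])
    if n=='top': a=c['image']
    else: cv2.imwrite('pics/both.png',cv2.resize(np.vstack([a,c['image']]),(800,1200))[:, :])
s=ctrl.observe(); print(s['ee_pos'],s['ee_rot'],s['gripper_width'])
E
```

```text
top 391.2586400719784 [ 402.01722889  -76.21496858 1069.01286062]
scene 480.4008620725059 [1080.36630941  794.28753836  801.63638534]
[ 235.23926828 -524.07202355  171.30498367] [[ 9.12361491e-01  4.09385252e-01 -4.74680664e-04]
 [ 4.09385484e-01 -9.12360249e-01  1.51712787e-03]
 [ 1.88010008e-04 -1.57849642e-03 -9.99998736e-01]] 94.16597969035553
```

View pics/top0.png

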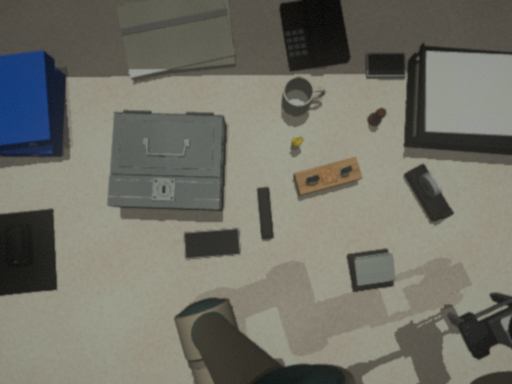

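View pics/scene0.png

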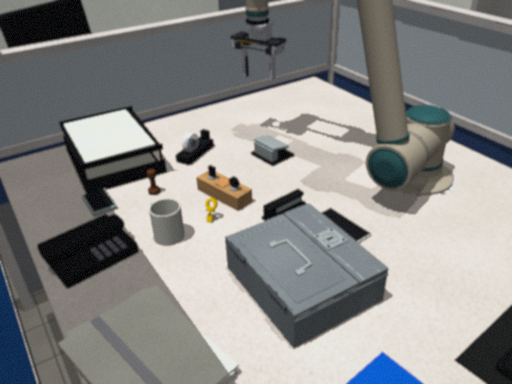

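The two candidate keys are in the wooden stand, at top-view pixels (312,181) and (345,171), which are scene pixels (233,184) and (212,172). The yellow ring key at top (296,144) is a decoy. The lock is at top (163,188). Next I'll enlarge both keys and measure.

Run:
```python
from h import *
L=lambda n:{k:v for k,v in np.load(n+'0.npz').items()}
t,s=L('top'),L('scene')
up=lambda im,a,b,w,h,k:cv2.resize(im[b:b+h,a:a+w],None,fx=k,fy=k,interpolation=cv2.INTER_CUBIC)
A=up(s['image'],190,155,75,60,5.33); B=up(t['image'],285,145,85,60,4.7); C=up(t['image'],135,165,60,48,6.6)
D=up(s['image'],305,220,55,44,7.2)
f=lambda i:cv2.resize(i,(400,300))
cv2.imwrite('pics/crop.png',np.vstack([np.hstack([f(A),f(B)]),np.hstack([f(C),f(D)])]))
hsv=cv2.cvtColor(t['image'],cv2.COLOR_BGR2HSV)
m=cv2.inRange(hsv,(5,90,60),(22,255,255)); m[:,:280]=0;m[:,370:]=0;m[:150]=0;m[205:]=0
W=cloud(t)
m2=m&((np.abs(W[...,2]-45)<8)*255).astype(np.uint8)
for mm in(m,m2):
    p=cv2.findNonZero(mm); p=cv2.convexHull(p).reshape(-1,2)
    q=np.array([ray(t,u,v,45)[:2] for u,v in p],np.float32); print('stand',cv2.minAreaRect(q))
# keys: points higher than 60 near stand, both cams
for n,c in(('top',t),('scene',s)):
    W=cloud(c); 
    ok=(W[...,2]>57)&(W[...,2]<95)&(np.abs(W[...,0]-ray(t,327,176,45)[0])<70)&(np.abs(W[...,1]-ray(t,327,176,45)[1])<90)
    k,l,st,ce=cv2.connectedComponentsWithStats(ok.astype(np.uint8))
    for i in range(1,k):
        if st[i,4]>8: 
            P=W[l==i]; print(n,ce[i],st[i,4],np.nanmean(P,0).round(1),P.min(0).round(1),P.max(0).round(1))
# box
W=cloud(t); ok=(W[...,2]>92)&(W[...,2]<112); ok[:,:95]=0;ok[:,240:]=0;ok[:95]=0;ok[220:]=0
p=cv2.convexHull(cv2.findNonZero(ok.astype(np.uint8))).reshape(-1,2)
print('box',cv2.minAreaRect(np.array([ray(t,u,v,100)[:2] for u,v in p],np.float32)))
print('lock',ray(t,163,188,103.5), ray(s,330,237,103.5))
```

```text
stand ((542.416748046875, -246.4710693359375), (59.29230880737305, 169.32704162597656), 14.931012153625488)
stand ((543.2969970703125, -246.53213500976562), (57.83580017089844, 168.6460723876953), 15.124712944030762)
top [346.32727273 168.81818182] 55 [ 555.5 -289.2   78.5] [ 548.  -302.5   62. ] [ 562.5 -279.    85. ]
top [312.3880597  177.94029851] 67 [ 532.4 -202.7   76.3] [ 524.8 -220.2   57.6] [ 540.4 -187.3   84.1]
scene [211.43055556 170.36111111] 72 [ 558.8 -288.9   72.9] [ 547.2 -302.2   58.1] [ 565.9 -277.3   86.4]
scene [233.76136364 181.80681818] 88 [ 535.4 -201.3   70.9] [ 523.5 -218.9   57.4] [ 544.3 -186.5   84.1]
box ((579.7019653320312, 168.83180236816406), (280.366943359375, 245.2136993408203), 88.06240844726562)
lock [503.98249318 172.14673924 103.5       ] [498.8461386  167.73465972 103.5       ]
```

View pics/crop.png

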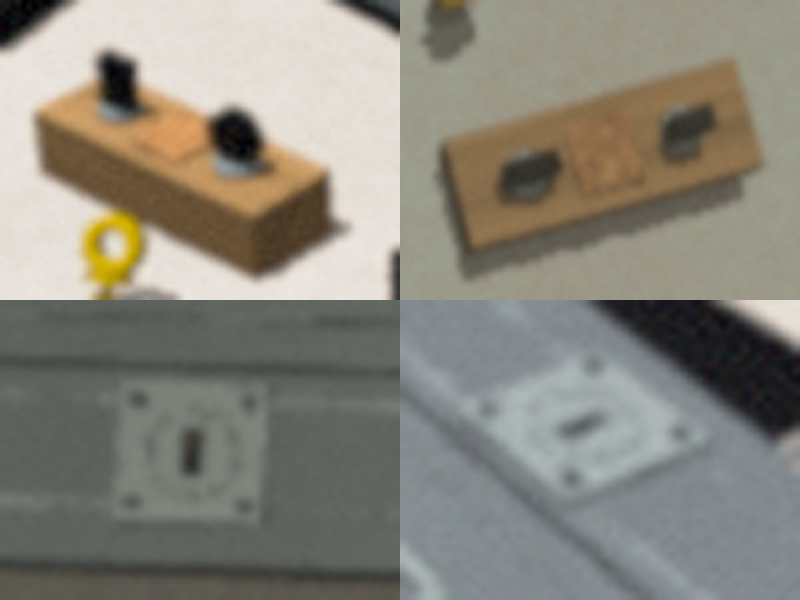

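The enlarged crop shows the key at scene (233,182) / top (312,178) with a round bow. The one at scene (211,170) is rectangular, so it is the drawer key. The round one is the safe key: 34 mm wide in the cloud and in the slot at about (531,-203). The keyhole is at top (163,188), with its long side along the strongbox's x.

I'll rotate the tool first, then translate.

>>> {"fn": "play_rows", "kwargs": {
  "steps": [
    {"xyz":[0,0,0],"twist":[0,0,-0.141]},
    {"xyz":[0,0,0],"twist":[0,0,-0.141]},
    {"xyz":[0,0,0],"twist":[0,0,-0.141]},
    {"xyz":[0,0,0],"twist":[0,0,-0.141]},
    {"xyz":[0,0,0],"twist":[0,0,-0.141]},
    {"xyz":[0,0,0],"twist":[0,0,-0.141]},
    {"xyz":[0,0,0],"twist":[0,0,-0.141]},
    {"xyz":[0,0,0],"twist":[0,0,-0.141]},
    {"xyz":[0,0,0],"twist":[0,0,-0.141]},
    {"xyz":[0,0,0],"twist":[0,0,-0.141]},
    {"xyz":[0,0,0],"twist":[0,0,0]}
  ],
  "hand": 0.5
}}

```text
t: 1.2
ee_pos: [235.3, -524.3, 171.6]
ee_rot: [[-0.258, 0.966, -0.0], [0.966, 0.258, 0.001], [0.001, -0.0, -1.0]]
ft_force: [0.4, -0.2, 0.1]
gripper_width: 47.0
grip_force: 0.0
```

```bash
cat >> h.py <<'E'
def go(x,y,z,head):
    s=ctrl.observe(); R=np.array(s['ee_rot']); p=np.array(s['ee_pos'])
    h=np.degrees(np.arctan2(R[1,0],R[0,0])); dz=(h-head+180)%360-180
    print('t',s['t'],'p',p.round(1),'head',h.round(2),'f',np.round(s['ft_force'],1),'w',round(s['gripper_width'],1),'q',np.round(s['joints'],2))
    print('R z',R[:,2].round(4),'tool shift',(R.T@(np.array([x,y,z])-p)).round(1),'twist z',np.radians(dz).round(4))
E
python3 -c "
from h import *
go(531.5,-203,150,105)"
```

```text
t 1.2 p [ 235.3 -524.3  171.6] head 104.94 f [ 0.4 -0.2  0.1] w 47.0 q [-1.27  0.28  1.51 -0.    1.36 -1.53]
R z [-3.e-04  9.e-04 -1.e+00] tool shift [234.1 369.   21.8] twist z -0.0011
```

>>> {"fn": "play_rows", "kwargs": {
  "steps": [
    {"xyz":[19.5,30.75,1.8],"twist":[0,0,0]},
    {"xyz":[19.5,30.75,1.8],"twist":[0,0,0]},
    {"xyz":[19.5,30.75,1.8],"twist":[0,0,0]},
    {"xyz":[19.5,30.75,1.8],"twist":[0,0,0]},
    {"xyz":[19.5,30.75,1.8],"twist":[0,0,0]},
    {"xyz":[19.5,30.75,1.8],"twist":[0,0,0]},
    {"xyz":[19.5,30.75,1.8],"twist":[0,0,0]},
    {"xyz":[19.5,30.75,1.8],"twist":[0,0,0]},
    {"xyz":[19.5,30.75,1.8],"twist":[0,0,0]},
    {"xyz":[19.5,30.75,1.8],"twist":[0,0,0]},
    {"xyz":[19.5,30.75,1.8],"twist":[0,0,0]},
    {"xyz":[19.5,30.75,1.8],"twist":[0,0,0]},
    {"xyz":[0,0,0],"twist":[0,0,0]},
    {"xyz":[0,0,0],"twist":[0,0,0]}
  ]
}}

```text
t: 2.6
ee_pos: [531.4, -202.9, 150.0]
ee_rot: [[-0.258, 0.966, -0.001], [0.966, 0.258, -0.0], [0.0, -0.001, -1.0]]
ft_force: [-0.8, 0.1, -0.4]
gripper_width: 47.0
grip_force: 0.0
```

```bash
python3 -c "
from h import *
go(531.5,-203,54,105)
c=cam('wrist'); cv2.imwrite('pics/w1.png',c['image'])
np.savez('w1.npz',**{k:np.array(v) for k,v in c.items()})
W=cloud(c); ok=(W[...,2]>57)&(W[...,2]<95)&(abs(W[...,0]-531)<40)&(abs(W[...,1]+203)<40)
P=W[ok]; print(len(P),P.mean(0) if len(P) else 0, P.min(0) if len(P) else 0,P.max(0) if len(P) else 0)
k=np.argwhere(ok); print(k.min(0),k.max(0))
"
```

```text
t 2.6 p [ 531.4 -202.9  150. ] head 104.95 f [-0.8  0.1 -0.4] w 47.0 q [-0.49  0.28  1.55 -0.    1.31 -0.75]
R z [-1.3e-03 -2.0e-04 -1.0e+00] tool shift [-0.1  0.2 96. ] twist z -0.0009
509 [ 530.0826077  -201.23987829   78.03116474] [ 521.21693081 -219.82525535   64.26803704] [ 539.53843361 -186.8321611    83.403819  ]
[164 247] [200 260]
```

View pics/w1.png

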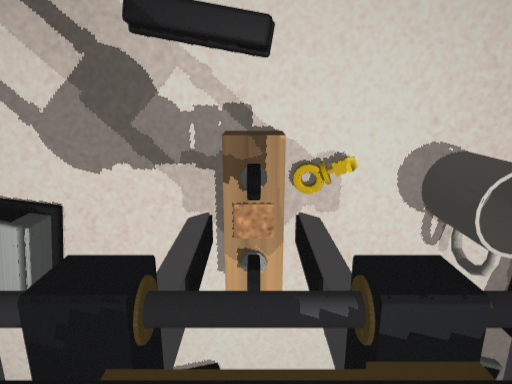

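The wrist view shows the safe key's bow at (254,180), centred between the fingers. The drawer key is at (255,265) and the yellow decoy at (320,175), both clear of the fingers. I'll go down and grip.

>>> {"fn": "play_rows", "kwargs": {
  "steps": [
    {"xyz":[0,-0.5,30],"twist":[0,0,0]},
    {"xyz":[0,0,30],"twist":[0,0,0]},
    {"xyz":[0,0,25],"twist":[0,0,0]},
    {"xyz":[0,0,11],"twist":[0,0,0]},
    {"xyz":[0,0,0],"twist":[0,0,0]}
  ]
}}

```text
t: 3.15
ee_pos: [529.3, -203.9, 53.2]
ee_rot: [[-0.256, 0.967, -0.003], [0.967, 0.256, 0.001], [0.002, -0.003, -1.0]]
ft_force: [-0.2, -0.2, -0.1]
gripper_width: 46.9
grip_force: 0.0
```

>>> {"fn": "play_rows", "kwargs": {
  "steps": [
    {"xyz":[0,0,0],"twist":[0,0,0]},
    {"xyz":[0,0,0],"twist":[0,0,0]},
    {"xyz":[0,0,0],"twist":[0,0,0]},
    {"xyz":[0,0,0],"twist":[0,0,0]},
    {"xyz":[0,0,0],"twist":[0,0,0]},
    {"xyz":[0,0,0],"twist":[0,0,0]},
    {"xyz":[0,0,0],"twist":[0,0,0]},
    {"xyz":[0,0,0],"twist":[0,0,0]}
  ],
  "hand": 0
}}

```text
t: 3.95
ee_pos: [531.0, -203.4, 54.5]
ee_rot: [[-0.258, 0.966, -0.0], [0.966, 0.258, -0.0], [-0.0, -0.0, -1.0]]
ft_force: [-0.6, 0.4, -0.0]
gripper_width: 0.6
grip_force: 0.0
```

The fingers shut on nothing, so I'll look.

Run:
```python
from h import *
go(531.5,-203,54,105)
o=[]
for n,(a,b,w,h) in (('wrist',(0,0,512,384)),('scene',(170,120,120,90))):
    c=cam(n); np.savez(n+'1.npz',**{k:np.array(v) for k,v in c.items()})
    o.append(cv2.resize(c['image'][b:b+h,a:a+w],(400,300),interpolation=cv2.INTER_CUBIC))
cv2.imwrite('pics/miss.png',np.hstack(o))
```

```text
t 3.95 p [ 531.  -203.4   54.5] head 104.96 f [-0.6  0.4 -0. ] w 0.6 q [-0.49  0.36  1.7  -0.    1.09 -0.75]
R z [-0.e+00 -1.e-04 -1.e+00] tool shift [0.3 0.6 0.5] twist z -0.0008
```

View pics/miss.png

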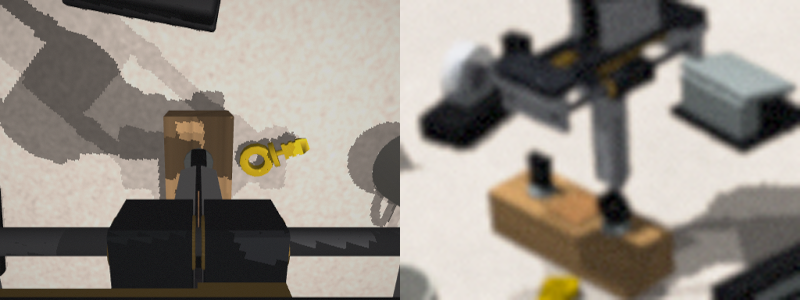

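Run:
```python
from h import *
for n in('scene','wrist'):
    c=dict(np.load(n+'1.npz')); W=cloud(c)
    P=c['R']@np.array([531,-203.4,54.5])+c['t']; print(n,'tcp px',c['fx']*P[0]/P[2]+c['cx'],c['fy']*P[1]/P[2]+c['cy'], 'cam',-c['R'].T@c['t'],'fwd',c['R'][2])
    if n=='scene':
        for v in range(140,192,3): print(v,[tuple(W[v,u].round(0).astype(int)) for u in (226,230,234,238)])
    else:
        for v in range(170,300,8): print(v,[tuple(W[v,u].round(0).astype(int)) for u in (240,247,254,261,268)])
```

```text
scene tcp px 235.03161425847492 185.85780310027897 cam [1080.36630941  794.28753836  801.63638534] fwd [-0.4501472  -0.69591212 -0.55952999]
140 [(np.int64(566), np.int64(-172), np.int64(225)), (np.int64(553), np.int64(-175), np.int64(220)), (np.int64(535), np.int64(-187), np.int64(209)), (np.int64(525), np.int64(-183), np.int64(208))]
143 [(np.int64(553), np.int64(-198), np.int64(201)), (np.int64(551), np.int64(-180), np.int64(208)), (np.int64(543), np.int64(-174), np.int64(208)), (np.int64(535), np.int64(-166), np.int64(209))]
146 [(np.int64(554), np.int64(-196), np.int64(193)), (np.int64(555), np.int64(-173), np.int64(204)), (np.int64(547), np.int64(-166), np.int64(204)), (np.int64(534), np.int64(-168), np.int64(199))]
149 [(np.int64(571), np.int64(-166), np.int64(203)), (np.int64(560), np.int64(-165), np.int64(200)), (np.int64(548), np.int64(-166), np.int64(196)), (np.int64(363), np.int64(-471), np.int64(-1))]
152 [(np.int64(410), np.int64(-472), np.int64(1)), (np.int64(543), np.int64(-198), np.int64(170)), (np.int64(531), np.int64(-197), np.int64(167)), (np.int64(377), np.int64(
[... 6221 characters left out ...]
4(198)), (np.int64(545), np.int64(-258), np.int64(47)), (np.int64(524), np.int64(-172), np.int64(198)), (np.int64(525), np.int64(-170), np.int64(202))]
290 [(np.int64(519), np.int64(-171), np.int64(206)), (np.int64(521), np.int64(-173), np.int64(202)), (np.int64(547), np.int64(-265), np.int64(47)), (np.int64(524), np.int64(-172), np.int64(201)), (np.int64(524), np.int64(-169), np.int64(206))]
298 [(np.int64(519), np.int64(-171), np.int64(208)), (np.int64(521), np.int64(-174), np.int64(203)), (np.int64(523), np.int64(-176), np.int64(199)), (np.int64(524), np.int64(-173), np.int64(203)), (np.int64(525), np.int64(-170), np.int64(207))]<stdin>:6: RuntimeWarning: invalid value encountered in cast
```

Run:
```python
from h import *
c=dict(np.load('w1.npz')); W=cloud(c); s=W.reshape(-1,3)
Rz=np.radians(105); ex=np.array([np.cos(Rz),np.sin(Rz)]); ey=np.array([np.sin(Rz),-np.cos(Rz)])
d=s[:,:2]-[531.4,-202.9]; a,b=d@ex,d@ey
m=(abs(a)<14)&(abs(b)<60)&(s[:,2]>100)
print('w1 tip z pct',np.percentile(s[m,2],[0,1,5,20]),m.sum(),'b',np.percentile(b[m],[0,50,100]))
c=dict(np.load('scene0.npz')); s=cloud(c).reshape(-1,3)
m=(np.hypot(s[:,0]-235,s[:,1]+524)<75)&(s[:,2]>60)&(s[:,2]<400); print('start',np.percentile(s[m,2],[0,1,5,20]))
c=dict(np.load('scene1.npz')); s=cloud(c).reshape(-1,3)
m=(np.hypot(s[:,0]-531,s[:,1]+203)<15)&(s[:,2]>88)&(s[:,2]<160); print('now',np.percentile(s[m,2],[0,1,5]),s[m].mean(0))
```

```text
w1 tip z pct [181.41018384 186.20771421 194.61460805 216.87897607] 8344 b [-40.38363567 -23.74182411  35.32078898]
start [204.44296746 210.46708811 224.75927163 275.73255744]
now [89.15499483 90.17789214 96.11411198] [ 533.36807794 -196.90915244  126.33555279]
```

The cameras show the true fingertips sitting about 33 mm above the reported TCP. The same offset appears in all three poses, and the horizontal position is right. I'll open, go down another 33 mm and grip.

>>> {"fn": "play_rows", "kwargs": {
  "steps": [
    {"xyz":[0,0,0],"twist":[0,0,0]},
    {"xyz":[0,0,0],"twist":[0,0,0]},
    {"xyz":[0,0,0],"twist":[0,0,0]},
    {"xyz":[0,0,0],"twist":[0,0,0]},
    {"xyz":[0,0,0],"twist":[0,0,0]},
    {"xyz":[0,0,10],"twist":[0,0,0]},
    {"xyz":[0,0,10],"twist":[0,0,0]},
    {"xyz":[0,0,6],"twist":[0,0,0]},
    {"xyz":[0,0,4],"twist":[0,0,0]},
    {"xyz":[0,0,2],"twist":[0,0,0]},
    {"xyz":[0,0,0],"twist":[0,0,0]},
    {"xyz":[0,0,0],"twist":[0,0,0]}
  ],
  "hand": 0.5
}}

```text
t: 5.25
ee_pos: [531.3, -203.6, 22.6]
ee_rot: [[-0.258, 0.966, 0.0], [0.966, 0.258, -0.0], [-0.0, 0.0, -1.0]]
ft_force: [-1.2, -0.7, -0.5]
gripper_width: 47.0
grip_force: 0.0
```

Run:
```python
from h import *
go(531.5,-203,22,105)
for n in('scene','wrist'):
    c=cam(n); s=cloud(c).reshape(-1,3)
    d=s[:,:2]-[531,-203]; Rz=np.radians(105); a=d@[np.cos(Rz),np.sin(Rz)]; b=d@[np.sin(Rz),-np.cos(Rz)]
    for lo,hi in((-42,-20),(20,42)):
        m=(abs(a)<12)&(b>lo)&(b<hi)&(s[:,2]>48.5)&(s[:,2]<150); print(n,m.sum(),np.percentile(s[m,2],[0,1,5]) if m.any() else 0)
    cv2.imwrite(f'pics/{n}2.png',c['image'])
```

```text
t 5.25 p [ 531.3 -203.6   22.6] head 104.95 f [-1.2 -0.7 -0.5] w 47.0 q [-0.49  0.39  1.74 -0.    1.02 -0.75]
R z [ 4.e-04 -3.e-04 -1.e+00] tool shift [0.5 0.4 0.6] twist z -0.0008
scene 185 [57.29186161 59.73896274 62.39595295]
scene 183 [48.58247056 53.89969413 66.02028925]
wrist 3349 [55.12665866 58.12760751 65.23964245]
wrist 3349 [54.68396194 58.34347714 65.58179822]
```

>>> {"fn": "play_rows", "kwargs": {
  "steps": [
    {"xyz":[0,0,2],"twist":[0,0,0]},
    {"xyz":[0,0,0],"twist":[0,0,0]}
  ]
}}

```text
t: 5.55
ee_pos: [531.0, -203.4, 20.4]
ee_rot: [[-0.258, 0.966, -0.0], [0.966, 0.258, -0.0], [-0.0, -0.0, -1.0]]
ft_force: [-0.7, 0.9, -0.1]
gripper_width: 47.0
grip_force: 0.0
```

>>> {"fn": "play_rows", "kwargs": {
  "steps": [
    {"xyz":[0,0,0],"twist":[0,0,0]},
    {"xyz":[0,0,0],"twist":[0,0,0]},
    {"xyz":[0,0,0],"twist":[0,0,0]},
    {"xyz":[0,0,0],"twist":[0,0,0]},
    {"xyz":[0,0,0],"twist":[0,0,0]},
    {"xyz":[0,0,0],"twist":[0,0,0]},
    {"xyz":[0,0,0],"twist":[0,0,0]}
  ],
  "hand": 0
}}

```text
t: 6.25
ee_pos: [531.0, -203.5, 20.5]
ee_rot: [[-0.258, 0.966, -0.0], [0.966, 0.258, -0.0], [-0.0, -0.0, -1.0]]
ft_force: [-0.3, 0.7, 0.0]
gripper_width: 11.6
grip_force: 30.0
```

>>> {"fn": "play_rows", "kwargs": {
  "steps": [
    {"xyz":[0,0,-15],"twist":[0,0,0]},
    {"xyz":[0,0,-25],"twist":[0,0,0]},
    {"xyz":[0,0,-30],"twist":[0,0,0]},
    {"xyz":[0,0,-30],"twist":[0,0,-0.14]},
    {"xyz":[0,0,-30],"twist":[0,0,-0.14]},
    {"xyz":[0,0,0],"twist":[0,0,-0.142]},
    {"xyz":[0,0,0],"twist":[0,0,-0.142]},
    {"xyz":[0,0,0],"twist":[0,0,-0.142]},
    {"xyz":[0,0,0],"twist":[0,0,-0.142]},
    {"xyz":[0,0,0],"twist":[0,0,-0.142]},
    {"xyz":[0,0,0],"twist":[0,0,-0.142]},
    {"xyz":[0,0,0],"twist":[0,0,-0.142]},
    {"xyz":[0,0,0],"twist":[0,0,0]}
  ]
}}

```text
t: 7.55
ee_pos: [530.9, -203.4, 150.3]
ee_rot: [[-0.999, 0.036, -0.0], [0.036, 0.999, 0.0], [0.0, 0.0, -1.0]]
ft_force: [-0.2, 1.0, -0.1]
gripper_width: 11.6
grip_force: 30.0
```

Run:
```python
from h import *
go(505,165,150,178)
```

```text
t 7.55 p [ 530.9 -203.4  150.3] head 177.93 f [-0.2  1.  -0.1] w 11.6 q [-0.49  0.28  1.56 -0.    1.31 -2.02]
R z [-4.e-04  1.e-04 -1.e+00] tool shift [3.910e+01 3.672e+02 3.000e-01] twist z -0.0012
```

>>> {"fn": "play_rows", "kwargs": {
  "steps": [
    {"xyz":[4,37,0],"twist":[0,0,0]},
    {"xyz":[4,37,0],"twist":[0,0,0]},
    {"xyz":[4,37,0],"twist":[0,0,0]},
    {"xyz":[4,37,0],"twist":[0,0,0]},
    {"xyz":[4,37,0],"twist":[0,0,0]},
    {"xyz":[4,37,0],"twist":[0,0,0]},
    {"xyz":[4,37,0],"twist":[0,0,0]},
    {"xyz":[4,37,0],"twist":[0,0,0]},
    {"xyz":[4,37,0],"twist":[0,0,0]},
    {"xyz":[4,37,0],"twist":[0,0,0]},
    {"xyz":[0,0,0],"twist":[0,0,0]},
    {"xyz":[0,0,0],"twist":[0,0,0]}
  ]
}}

```text
t: 8.75
ee_pos: [504.0, 168.1, 150.3]
ee_rot: [[-0.999, 0.036, -0.0], [0.036, 0.999, -0.001], [0.0, -0.001, -1.0]]
ft_force: [-0.0, -0.2, -0.7]
gripper_width: 11.8
grip_force: 30.0
```

Run:
```python
from h import *
go(503,171,150,178)
o=[]
c=cam('wrist'); np.savez('w3.npz',**{k:np.array(v) for k,v in c.items()})
s=cam('scene'); np.savez('s3.npz',**{k:np.array(v) for k,v in s.items()})
P=c['R']@np.array([503,171,103.5])+c['t']; print(c['fx']*P[0]/P[2]+c['cx'],c['fy']*P[1]/P[2]+c['cy'])
P=s['R']@np.array([503,171,103.5])+s['t']; u,v=s['fx']*P[0]/P[2]+s['cx'],s['fy']*P[1]/P[2]+s['cy']; print(u,v)
a,b=int(u)-45,int(v)-60
o=np.hstack([cv2.resize(c['image'][90:270,150:390],(480,360),interpolation=cv2.INTER_CUBIC),cv2.resize(s['image'][b:b+90,a:a+80],(320,360),interpolation=cv2.INTER_CUBIC)]); print(a,b)
cv2.imwrite('pics/lock3.png',o)
```

```text
t 8.75 p [504.  168.1 150.3] head 177.95 f [-0.  -0.2 -0.7] w 11.8 q [ 0.19  0.22  1.63 -0.    1.29 -1.34]
R z [-2.e-04 -8.e-04 -1.e+00] tool shift [1.1 2.8 0.3] twist z -0.0009
256.3510481527892 190.43354548149048
329.5221811528616 238.43146987354336
284 178
```

View pics/lock3.png

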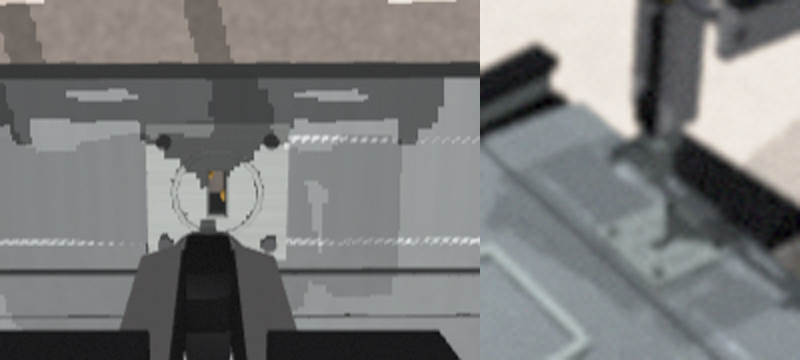

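The wrist view shows the keyhole centre at crop (217,192), which is full pixel (258.5,186). The key's shank is just below it at crop (208,228). Now I'll compute the offsets.

Run:
```python
from h import *
c=dict(np.load('w3.npz')); W=cloud(c)
print('lock wrist',ray(c,258.5,186,103.5).round(1), W[170:200:6,240].round(1).tolist())
g=c['image'].astype(int).sum(2)
ok=(W[...,2]>135)&(W[...,2]<215)&(np.hypot(W[...,0]-504,W[...,1]-168)<25)
v0=np.argwhere(ok)[:,0].min()
for v in range(v0,v0+26,2):
    u=np.argwhere(ok[v])[:,0]
    print(v,u.min(),u.max(),W[v,u.min()].round(1),W[v,u.max()].round(1),W[v,(u.min()+u.max())//2].round(1))
t=dict(np.load('top0.npz')); r=t['image'][178:198,152:176].astype(int).sum(2)
m=(r<r.min()+60); p=np.argwhere(m); 
w=np.clip(np.median(r)*0.75-r,0,None)
y,x=np.mgrid[178:198,152:176]; sel=(abs(x-163.5)<3)&(abs(y-188)<5); ww=w*sel
print('slot top',(x*ww).sum()/ww.sum(),(y*ww).sum()/ww.sum(),ray(t,(x*ww).sum()/ww.sum(),(y*ww).sum()/ww.sum(),103.5))
# plate in the top view: bright square
T=cloud(t); print('plate z',np.nanmedian(T[184:192,157:169,2]))
```

```text
lock wrist [499.4 172.8 103.5] [[486.3, 158.7, 101.9], [490.6, 158.6, 104.4], [495.6, 158.3, 103.5], [500.6, 158.1, 103.1], [506.0, 157.8, 101.8]]
200 250 257 [496.8 166.7 149.6] [496.8 171.3 150. ] [497.2 168.6 148.5]
202 250 257 [497.  166.7 153.3] [497.2 171.2 153.3] [497.3 168.6 152.7]
204 250 257 [496.9 166.8 158. ] [497.1 171.2 157.8] [496.9 168.7 158.1]
206 246 261 [492.8 164.8 174.6] [493.  173.5 174.8] [491.7 168.9 178.5]
208 242 265 [493.7 162.4 175.2] [494.2 175.8 175.3] [488.1 169.1 193. ]
210 240 267 [495.  161.2 174.9] [495.2 176.9 175.9] [487.9 169.1 196.9]
212 237 270 [495.7 159.5 176.2] [496.4 178.6 176.1] [488.7 169.1 197.7]
214 233 274 [493.4 157.9 186.4] [494.4 180.4 185.6] [489.2 169.  199.5]
216 227 280 [494.  154.6 187.6] [494.4 183.5 189.3] [489.5 169.  201.6]
218 221 286 [493.2 151.9 192.7] [494.6 186.4 192.3] [489.9 169.  203.5]
220 220 287 [493.5 151.5 194.8] [494.5 186.7 195.5] [490.4 169.  205. ]
222 220 287 [493.3 151.9 198.4] [494.8 186.4 197.8] [491.3 169.  205.3]
224 219 288 [493.6 151.5 200.5] [494.6 186.6 201.1] [491.8 169.  206.6]
slot top 163.32734248788367 189.10803715670437 [501.2124467 171.2656395 103.5      ]
plate z 101.66827862715242
```

Run:
```python
from h import *
c=dict(np.load('w3.npz')); g=cv2.cvtColor(c['image'],cv2.COLOR_BGR2GRAY).astype(float)
Q=[]
for (u,v) in ((163,142),(271,142),(166,243),(268,243)):
    U,V=150+u//2,90+v//2; y,x=np.mgrid[V-6:V+7,U-6:U+7]; p=g[V-6:V+7,U-6:U+7]; w=(p<70)*1.
    print(U,V,w.sum(),(x*w).sum()/w.sum(),(y*w).sum()/w.sum()); Q.append(ray(c,(x*w).sum()/w.sum(),(y*w).sum()/w.sum(),104))
Q=np.array(Q); print(Q.round(1).tolist(),Q.mean(0))
print(g[165:208,247:272:1].astype(int)[::2])
# plate edges from brightness along rows/cols
m=((g>150)).astype(np.uint8); m[:140]=0;m[225:]=0;m[:,:215]=0;m[:,300:]=0
# collar / blade in full image
```

```text
231 161 40.0 231.55 160.4
285 161 36.0 285.19444444444446 159.83333333333334
233 211 1.0 235.0 210.0
284 211 1.0 281.0 210.0
[[478.0, 152.6, 104.0], [479.1, 194.2, 104.0], [518.6, 153.3, 104.0], [519.9, 190.3, 104.0]] [498.8957273  172.58250602 104.        ]
[[ 86  86  86  84  92  87  93  91  91  91  91  90  91  89  91  90  89  90
   88  85  85  88  86  87  86]
 [ 85  87  88  90  91  87  88  84  87  88  87  88  89  87  87  87  85  86
   87  88  88  86  86  85  87]
 [ 86  82  84  85  87  88  87  87  88  89  89  88  87  88  88  87  88  89
   87  87  85  83  84  86  87]
 [ 86  89  89  88  88  87  89  88  88  87  88  88  88  88  87  88  87  88
   89  87  88  89  86 147 139]
 [ 88  88  89  88  89  88  89  89  90  88  87  88  89  89  88  89  90  89
   89  89 146 150 149 184 187]
 [ 86  88  87  87  88  87  82  78  84  98  99  97  98  97  86  71  80  84
  145 148 184 188 187 187 187]
 [188 103  86  87  88  88  82  95 114 111 111 110 110 109  92  59  78  85
  182 188 189 187 188 187 187]
 [186 152 147  94  87  86  81  97 114 110 111 110 111 109  94  59 133 174
  185 185 185 185 185 185 185]
 
[... 769 characters left out ...]
45  46  47  46  47  46  48  51 133 174
  188 188 188 188 188 188 188]
 [190 190 190 190 190 190 144 118 111 110 112 113 112 113 112  82 123 174
  188 189 190 189 190 190 189]
 [188 188 188 168 155 155 139 138 138 139 147 173 175 175 175 175 175 182
  187 188 188 188 187 187 188]
 [184 185 185 110  84  82  81  80  81  82 107 179 184 184 184 184 184 184
  184 185 184 184 184 163 111]
 [164 151 146  89  81  80  78  79  78  80  94 178 184 184 184 184 184 184
  184 184 163 158 165 176 181]
 [150 146 121  77  70  69  70  70  69  70  70 121 144 146 147 153 128 152
  160 156 167 184 182 181 184]
 [ 36  36  36  36  37  37  43  40  40  36  37  36  35  35  45  53  56  83
  141 163 177 177 180 181 180]]
```

>>> {"fn": "play_rows", "kwargs": {
  "steps": [
    {"xyz":[5,3.6,0],"twist":[0,0,0]},
    {"xyz":[0,0,15],"twist":[0,0,0]},
    {"xyz":[0,0,15],"twist":[0,0,0]},
    {"xyz":[0,0,0],"twist":[0,0,0]},
    {"xyz":[0,0,0],"twist":[0,0,0]}
  ]
}}

```text
t: 9.35
ee_pos: [499.4, 170.9, 120.6]
ee_rot: [[-0.999, 0.037, -0.0], [0.037, 0.999, -0.0], [0.0, -0.0, -1.0]]
ft_force: [0.5, 0.8, -0.5]
gripper_width: 11.6
grip_force: 30.0
```

Run:
```python
from h import *
go(499,172,120,178)
c=cam('wrist'); np.savez('w4.npz',**{k:np.array(v) for k,v in c.items()})
s=cam('scene'); np.savez('s4.npz',**{k:np.array(v) for k,v in s.items()})
o=np.hstack([cv2.resize(c['image'][150:240,210:310],(400,360),interpolation=cv2.INTER_CUBIC),cv2.resize(s['image'][205:265,300:366],(396,360),interpolation=cv2.INTER_CUBIC)])
cv2.imwrite('pics/lock4.png',o)
W=cloud(c)
ok=(W[...,2]>108)&(W[...,2]<150)&(np.hypot(W[...,0]-500,W[...,1]-172)<25)
v0=np.argwhere(ok)[:,0].min()
for v in range(v0,v0+12,1):
    u=np.argwhere(ok[v])[:,0]
    if len(u): print(v,u.min(),u.max(),W[v,u.min()].round(1),W[v,u.max()].round(1),W[v,(u.min()+u.max())//2].round(1))
```

```text
t 9.35 p [499.4 170.9 120.6] head 177.87 f [ 0.5  0.8 -0.5] w 11.6 q [ 0.2   0.24  1.69 -0.    1.21 -1.34]
R z [-3.e-04 -2.e-04 -1.e+00] tool shift [0.4 1.1 0.6] twist z -0.0023
200 250 257 [492.3 169.4 119.4] [492.2 174.  120.3] [492.4 171.4 119.1]
201 250 257 [492.  169.5 122.5] [492.1 174.  122.7] [492.2 171.4 122. ]
202 250 257 [492.  169.5 124.6] [492.3 174.  124.3] [492.6 171.4 122.9]
203 250 257 [493.  169.4 123.7] [493.2 174.  123.6] [493.1 171.4 123.7]
204 250 257 [492.2 169.5 128.5] [492.1 173.9 129.2] [492.3 171.4 128.4]
205 250 257 [487.5 169.9 145.1] [487.6 173.9 145.5] [487.1 171.6 146.8]
206 246 261 [488.  167.5 145.2] [488.5 176.3 144.7] [487.  171.6 148.9]
207 243 264 [488.6 165.8 145.2] [488.9 178.  145.6] [487.2 171.6 150. ]
208 242 265 [488.8 165.2 146.5] [489.1 178.5 146.9] [483.7 171.8 162.7]
209 241 266 [489.7 164.5 145.4] [489.6 179.  147.5] [483.3 171.8 165.5]
210 240 267 [490.1 164.  146. ] [490.3 179.6 147.1] [483.8 171.8 165.5]
211 238 269 [490.8 162.7 145.4] [491.6 180.8 145.2] [483.2 171.8 169.1]
```

View pics/lock4.png

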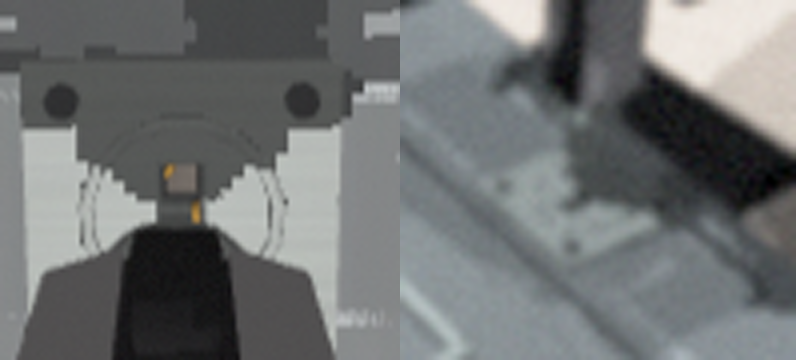

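Run:
```python
from h import *
c=dict(np.load('w3.npz')); a=ray(c,258.3,174.5,103.5); print('w3 slot top end',a)
c=dict(np.load('w4.npz')); b=ray(c,255.8,190.75,103.5); print('w4',b,c['R'][2])
g=cv2.cvtColor(c['image'],cv2.COLOR_BGR2GRAY).astype(int); print(g[186:206,244:268])
```

```text
w3 slot top end [490.08911535 172.97282005 103.5       ]
w4 [490.45786336 173.41968093 103.5       ] [ 0.24429822 -0.00898232 -0.96965855]
[[ 88  88  87  88  88  88  88  88  89  88  88  87  88  89  88  87  88  88
   88  89  88  89  88  84]
 [ 88  87  89  87  88  89  88  87  88  87  88  87  88  89  89  88  89  86
   87  87  86  87  88  89]
 [ 88  88  88  88  87  87  86  89  88  88  87  88  88  87  88  89  87  88
   88  89  88  87  86  88]
 [ 88  88  89  88  89  87  87  88  87  88  88  88  87  87  87  88  87  87
   88  88  88  89  87  89]
 [ 88  88  87  87  87  83  84  84  84  86  86  86  87  88  87  80  83  85
   86  87  88  87  89  88]
 [ 87  87  86  86  88  81  72  78 113  97  99 100 101 101 101  68  71  81
   87  87  87  88  87  87]
 [ 87  88  87  87  88  82  63 101 137 105 107 108 110 111 111  66  66  82
   87  87  89  87  88  87]
 [ 87  86  87  88  87  80  66 118 124 105 106 108 109 110 109  65  68  81
   87  87  87  88  87  88]
 [ 87  87  86  87  87  81  64  97 105 106 107 108 109 109 108  63  65  80
   86  87  86  88  87  88]
 [ 87  87  86  86  86  80  64  70 104 105 108 110 11
[... 359 characters left out ...]
87  88  87  86  83  69  62  64  63  62  63  63  61  57  55  81 108
   90  87 146 150 184 188]
 [155 151 150 149 150  92  75  71  71  68  69  70  72  67  68  76  95 139
  150 150 186 188 189 188]
 [189 189 190 189 190 100  84  83  82  81  80  81  83  79  94 102  96 151
  188 189 188 190 189 190]
 [189 188 189 189 189 100  89  88  88  87  85  86  89  89 117 118  88 149
  186 189 188 188 188 187]
 [187 187 187 187 188 100  80  81  79  79  78  77  79  81 131 129  89 148
  183 186 187 187 186 187]
 [188 189 188 190 190 100  74  73  72  70  71  72  71  72 129 136  91 148
  186 189 190 188 189 189]
 [190 167 165 156 150  86  71  71  70  70  70  69  70  72 101 112  77 124
  173 174 189 191 191 191]]
```

In the wrist view the slot centre is at full pixel column 255.3 and the blade at 253.7. I need a small shift of about +0.8 mm in tool x and +1.1 mm in tool y, then I go in.

>>> {"fn": "play_rows", "kwargs": {
  "steps": [
    {"xyz":[0.8,1.1,0],"twist":[0,0,0]},
    {"xyz":[0,0,4],"twist":[0,0,0]},
    {"xyz":[0,0,4],"twist":[0,0,0]},
    {"xyz":[0,0,3],"twist":[0,0,0]},
    {"xyz":[0,0,3],"twist":[0,0,0]},
    {"xyz":[0,0,2],"twist":[0,0,0]},
    {"xyz":[0,0,0],"twist":[0,0,0]}
  ]
}}

```text
t: 10.15
ee_pos: [498.4, 172.6, 104.0]
ee_rot: [[-0.999, 0.036, -0.001], [0.036, 0.999, -0.0], [0.001, -0.0, -1.0]]
ft_force: [0.7, -1.0, 0.0]
gripper_width: 11.5
grip_force: 30.0
```

>>> {"fn": "play_rows", "kwargs": {
  "steps": [
    {"xyz":[0,0,2],"twist":[0,0,0]},
    {"xyz":[0,0,2],"twist":[0,0,0]},
    {"xyz":[0,0,2],"twist":[0,0,0]},
    {"xyz":[0,0,2],"twist":[0,0,0]},
    {"xyz":[0,0,0],"twist":[0,0,0]}
  ]
}}

```text
t: 10.65
ee_pos: [498.8, 172.3, 96.2]
ee_rot: [[-0.999, 0.036, 0.0], [0.036, 0.999, -0.001], [-0.0, -0.001, -1.0]]
ft_force: [0.9, -1.0, -0.5]
gripper_width: 12.0
grip_force: 30.0
```

The blade is inside the slot with no side force. Now I'll work it past the pins with a wiggle.

>>> {"fn": "play_rows", "kwargs": {
  "steps": [
    {"xyz":[0,0,2],"twist":[0,0,0]},
    {"xyz":[0,0.9,1.2],"twist":[0,0,0.05]},
    {"xyz":[0,-1.8,1.2],"twist":[0,0,-0.1]},
    {"xyz":[0,1.8,1.2],"twist":[0,0,0.1]},
    {"xyz":[0,-1.8,1.2],"twist":[0,0,-0.1]},
    {"xyz":[0,1.8,1.2],"twist":[0,0,0.1]},
    {"xyz":[0,-1.8,1.2],"twist":[0,0,-0.1]},
    {"xyz":[0,0.9,0],"twist":[0,0,0.05]}
  ]
}}

```text
t: 11.45
ee_pos: [498.9, 171.7, 88.0]
ee_rot: [[-0.999, 0.035, 0.002], [0.035, 0.999, -0.002], [-0.002, -0.002, -1.0]]
ft_force: [0.6, -3.6, 3.0]
gripper_width: 11.8
grip_force: 30.0
```

>>> {"fn": "play_rows", "kwargs": {
  "steps": [
    {"xyz":[0,0.9,1.2],"twist":[0,0,0.05]},
    {"xyz":[0,-1.8,1.2],"twist":[0,0,-0.1]},
    {"xyz":[0,1.8,1.2],"twist":[0,0,0.1]},
    {"xyz":[0,-1.8,1.2],"twist":[0,0,-0.1]},
    {"xyz":[0,1.8,1.2],"twist":[0,0,0.1]},
    {"xyz":[0,-1.8,1.2],"twist":[0,0,-0.1]},
    {"xyz":[0,0.9,0],"twist":[0,0,0.05]},
    {"xyz":[0,0,0],"twist":[0,0,0]}
  ]
}}

```text
t: 12.25
ee_pos: [498.8, 172.1, 80.5]
ee_rot: [[-0.999, 0.036, 0.002], [0.036, 0.999, -0.001], [-0.002, -0.001, -1.0]]
ft_force: [2.0, -2.1, 2.1]
gripper_width: 11.8
grip_force: 30.0
```

>>> {"fn": "play_rows", "kwargs": {
  "steps": [
    {"xyz":[0,0,1],"twist":[0,0,0]},
    {"xyz":[0,0,1],"twist":[0,0,0]},
    {"xyz":[0,0,1],"twist":[0,0,0]},
    {"xyz":[0,0,0],"twist":[0,0,0]},
    {"xyz":[0,0,0],"twist":[0,0,0]}
  ]
}}

```text
t: 12.75
ee_pos: [498.9, 172.1, 78.9]
ee_rot: [[-0.999, 0.035, 0.003], [0.035, 0.999, -0.001], [-0.003, -0.001, -1.0]]
ft_force: [-0.5, -3.8, 12.5]
gripper_width: 11.9
grip_force: 30.0
```

It seated at 12.5 N and z = 78.9, where 79.0 was predicted for home. Now I'll turn it clockwise, which is a positive twist about tool z.

>>> {"fn": "play_rows", "kwargs": {
  "steps": [
    {"xyz":[0,0,0],"twist":[0,0,0.1]},
    {"xyz":[0,0,0],"twist":[0,0,0.1]},
    {"xyz":[0,0,0],"twist":[0,0,0.1]},
    {"xyz":[0,0,0],"twist":[0,0,0.1]},
    {"xyz":[0,0,0],"twist":[0,0,0.1]},
    {"xyz":[0,0,0],"twist":[0,0,0]}
  ]
}}

```text
t: 13.35
ee_pos: [499.2, 172.9, 78.9]
ee_rot: [[-0.859, 0.511, 0.004], [0.511, 0.859, 0.0], [-0.003, 0.002, -1.0]]
ft_force: [0.8, -2.1, 11.7]
gripper_width: 11.9
grip_force: 30.0
```

Run:
```python
from h import *
go(498.9,172.1,79,149.3); print(ctrl.observe()['moment'])
```

```text
t 13.35 p [499.2 172.9  78.9] head 149.26 f [ 0.8 -2.1 11.7] w 11.9 q [ 0.2   0.28  1.75 -0.    1.11 -0.83]
R z [ 3.7e-03  4.0e-04 -1.0e+00] tool shift [-0.1 -0.8 -0.1] twist z -0.0007
[-0.49378093 -0.1983082   0.01488733]
```

>>> {"fn": "play_rows", "kwargs": {
  "steps": [
    {"xyz":[0,0,0],"twist":[0,0,0.12]},
    {"xyz":[0,0,0],"twist":[0,0,0.12]},
    {"xyz":[0,0,0],"twist":[0,0,0.12]},
    {"xyz":[0,0,0],"twist":[0,0,0.12]},
    {"xyz":[0,0,0],"twist":[0,0,0.12]},
    {"xyz":[0,0,0],"twist":[0,0,0.12]},
    {"xyz":[0,0,0],"twist":[0,0,0.12]},
    {"xyz":[0,0,0],"twist":[0,0,0.12]},
    {"xyz":[0,0,0],"twist":[0,0,0.12]},
    {"xyz":[0,0,0],"twist":[0,0,0.1]},
    {"xyz":[0,0,0],"twist":[0,0,0]},
    {"xyz":[0,0,0],"twist":[0,0,0]}
  ]
}}

```text
t: 14.55
ee_pos: [501.0, 173.7, 79.0]
ee_rot: [[0.144, 0.99, 0.007], [0.99, -0.144, 0.002], [0.003, 0.007, -1.0]]
ft_force: [3.4, -1.1, 8.5]
gripper_width: 11.6
grip_force: 30.0
```

Run:
```python
from h import *
go(498.9,172.1,79,80.5); print(ctrl.observe()['moment'])
c=cam('scene'); s=dict(np.load('scene0.npz'))
W,V=cloud(c),cloud(s)
k=(np.abs(V[...,0]-545)<8)&(abs(V[...,1]-171)<110)&(abs(V[...,2]-101)<12)
print('lid front dz',np.nanmedian(W[k][:,2]),np.nanmedian(V[k][:,2]))
cv2.imwrite('pics/end.png',cv2.resize(c['image'][180:350,210:410],(800,600),interpolation=cv2.INTER_CUBIC))
```

```text
t 14.55 p [501.  173.7  79. ] head 81.73 f [ 3.4 -1.1  8.5] w 11.6 q [0.2  0.28 1.75 0.   1.11 0.35]
R z [ 0.0069  0.002  -1.    ] tool shift [-1.9 -1.8 -0. ] twist z 0.0215
[-0.22598638 -0.65045009  0.07759738]
lid front dz 110.01209470456332 100.26645217245965
```

View pics/end.png

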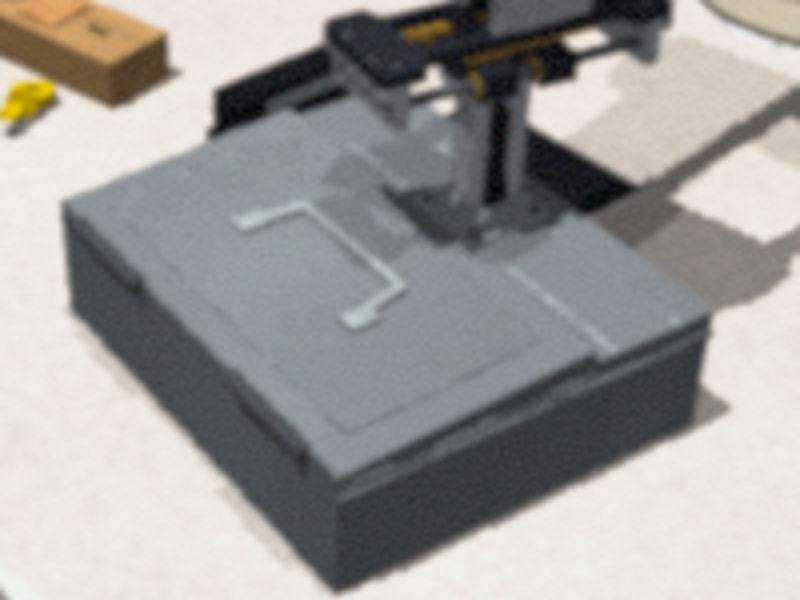

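The end view shows the lid's front edge raised along (350-600,480-350), 9.7 mm higher by depth. The fingers still grip the key at (490,170), pressing at 8.5 N, so I'm handing in.

```bash
python3 -c "
from h import *
print(ctrl.sign_off())"
```

```text
the job is handed in; nothing more can be done
None
```

I drew the safe key from the stand, pushed it home in the lock and turned it about 1.7 rad clockwise. The lid's front edge measured about 9.7 mm up; I handed in at about 14.6 s with the key still gripped and held turned, and the sign-off returned no verdict.

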